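# Tip a steel tube into a drilling fixture and flip the keeper over it

### The job

Load the drilling fixture by pushing only: push over the square steel tube that stands on end in the fixture's channel so that it lies along the channel, and push it along until its end butts against the end stop. Only then flip the hinged keeper arm over until it lies down on the tube. Never lift the tube, and leave everything else on the bench where it is.

Things in the scene. Friction and masses are not known exactly. Their poses are not given: they have to be found in the camera images.
- fixture: fixed steel plate 150 x 310 (top 10 above the bench) with an aluminium channel along its y, origin at bench level under its centre line, z up. Channel: floor at z = 10, 45 wide, flared lips up to z = 34 and x = +-37, from y = -141 (open end) to the stop's face at y = +125. Stop: block 60 wide, 24 thick, top at z = 58. The keeper stands on the +x side at y = +85
- stop (a point): centre of the end stop's face, 30 above the bench, on the channel's centre line: where the tube's end must butt
- tube: loose steel square tube 40 x 40 x 140 long, wall 3, 0.3 to 0.6 kg; starts on end on the channel floor near the open end, sides square to it. Origin: centre of its foot end; z along the tube to its top end. To topple towards the stop (fixture +y), pivoting about its foot's edge; once lying, its axis is 30 and its upper side 50 above the bench
- tube_top (a point): centre of the tube's top end face, 140 from the foot; after tipping this is the end that meets the stop
- keeper (a joint): angle (rad) of the keeper arm, hinge along fixture y. 0: leaning 0.529 back past upright, away from the channel (to fixture +x); 0.529: upright; 2.1: lying level across the channel on the tube (2.35 at most without tube). Starts at 0 to 0.4. Stiff hinge, 0.1 N m: it stays where left and must be pushed all the way down
- keeper_hinge (a point): the keeper's hinge axis, 58 above the bench, at x = +50, y = +85 of the fixture, between two steel cheeks 18 x 8 that stand up to 68 above the bench (42 over their outsides)
- keeper_tip (a point): the free end of the keeper arm on its centre line, 90 from the hinge; the arm is a dark steel bar 16 thick and 22 wide (along the fixture's y); lying on the tube its upper side is 66 above the bench and it reaches to x = -40 of the fixture
- offcut: short steel square-tube offcut 40 x 40 x 55 standing beside the fixture, bystander; origin at the centre of its underside
- collar: steel ring 48 in diameter, 45 high, bystander; origin at the centre of its underside
- hammer: hammer lying on the bench, bystander, about 260 long along its x, head 100 wide
- wrench: flat wrench lying on the bench, bystander, about 200 long along its x
- screwdriver: screwdriver lying on the bench, bystander, about 200 long along its x
- can: plain metal can 60 in diameter, 150 high, bystander; origin at the centre of its underside
- battery: black tool battery 75 x 120 x 65 high, bystander; origin at the centre of its underside
Not all that is in view belongs to the job. Leave any black or brown look-alike of the tube alone.

How it is judged (in metres and radians):
On the way:
1. the tube lies in the channel, its end against the stop, while the keeper is still open (angle between tube's own z axis and vertical between 1.5 and 1.64 rad and height (world z) of each of tube_top, tube below 0.036 m and y of tube_top in the frame of fixture between 0.121 and 0.128 m and x of tube_top in the frame of fixture between -0.006 and 0.006 m and x of tube in the frame of fixture between -0.006 and 0.006 m and value of joint keeper below 1 rad), for 0.2 s.
At the end, for the whole second after the job is handed in: The tube lies flat in the channel (within 4 degrees of level, within 6 mm of the centre line), its former top end within 4 mm of the stop's face, and the keeper lies on it (joint at 2.03 or more); everything at rest (angle between tube's own z axis and vertical between 1.5 and 1.64 rad and height (world z) of each of tube_top, tube below 0.036 m and y of tube_top in the frame of fixture between 0.121 and 0.128 m and x of tube_top in the frame of fixture between -0.006 and 0.006 m and x of tube in the frame of fixture between -0.006 and 0.006 m and value of joint keeper between 2.03 and 2.2 rad and linear speed of tube below 0.01 m/s); the robot touches nothing.
It fails at once if the tube is lifted (its foot end 35 mm higher than tipping or lying needs, or its top end 25 mm higher than when standing) (height (world z) of tube above 0.065 m or height (world z) of tube_top above 0.175 m).
It fails at once if a bystander is moved by more than 30 mm or knocked over (distance of any of offcut, collar, hammer, wrench, screwdriver, can, battery from where it was at the start of the episode above 0.03 m or angle between any of offcut, collar, can's own z axis and vertical above 0.6 rad).
It also fails if it takes over 64 s, if anything falls off the work surface, if the arm or the gripper's body presses on something with over 40 N, if the wrist force passes 120 N, or if a joint passes its speed limit or range.

### The arm

A 6-joint arm with a two-finger parallel gripper is mounted at the origin on the work surface. World frame = base frame: x ahead of the robot, y to its left, z up, the work surface at z = 0. Lengths are in mm, angles in rad, forces in N, time in s.
With the tool pointing down it reaches from about 350 to 800 mm from the base axis. Payload 7.3 kg.
Tool frame: the origin (TCP) lies at the very end of the fingers, on their centre line; the grasp point (between the pads) lies 19 mm behind it; z points along the fingers, y is the direction in which the jaws open and shut (so a half turn about z gives the same grasp; the last joint's range is limited). The gripper opens to 85 mm and grips with 20 to 120 N. Pads are 22 mm wide; open, the fingers measure 114 mm over their backs; the gripper's body (76 mm by 85 mm) begins 54 mm behind the grasp point. The pads swing forward as they close: fully open they stand 13 mm farther back than shut.
Start: joints at [-1.366, 0.342, 1.524, -0, 1.275, -0.146], TCP at [180.439, -493.038, 231.322] pointing down, gripper open.
Joint ranges: [-2.53, 2.53], [-0.77, 2.02], [0.04, 2.7], [-1, 4.14], [0.28, 2.66], [-3.11, 3.11]. Speed limits (rad/s): [2.57, 2.57, 3.14, 3.14, 3.14, 3.14].

### API

Orientations are given as a unit quaternion [x, y, z, w].
In Python, from bench import bot, optics, cut_out, landmark_of gives the robot as it stands. The module is installed in compiled form; this text tells all that it offers.
- The arm moves only by the shell command python3 -m inch 'ROWS' [FORCE]. ROWS is JSON, one flat list of numbers, 7 for each row, row after row: the opening in per cent of the stroke, from 0 (shut) to 100 (fully open), then the shift along the tool's x, y, z each as a share of 0.4 m, from -1 to 1, then the turn, a rotation vector about the tool's x, y, z each as a share of 360 degrees, from -1 to 1. A call has 1 to 10 rows; each row is the pose to reach, as a shift and turn from the pose commanded when the call began, along the tool's axes at that moment, turning the shorter way round; what a row does not reach only later rows make up. A row lasts 1/8 s, in which the tool goes at most 62.5 mm and 10.7 degrees, less where a joint would pass 70% of its speed; a pose out of reach is approached as far as the arm can. A call with a number of a shift or a turn outside -1 to 1 is refused whole. A call with a gripper value outside its range is refused whole. The fingers move at their own pace and stop on an object; FORCE is the grip in N (left out, the last holds). Time passes only in rows, so rows that repeat a pose let the fingers close. It gives the time, the measured TCP pose, the force and the opening at its end, in the units of the state.
- bot.sense(): the state, without advancing time (a new reading comes with each control period).
- optics.capture(name): name is "side" or "top"; returns the picture (420x560x3 uint8, blue, green, red); there is no depth.
- optics.camera_model(name): a dict with "mtx" (3x3 intrinsics, pixels), "rvec" (rotation vector, rad) and "tvec" (3), from world to camera coordinates, as OpenCV has them. Camera axes: x right, y down, z forward; pixel columns grow to the right and rows downward; lengths in mm; the calibration is good to about 2 mm. A picture is of the moment at which its call begins. camera_model takes no time and is no camera call.
- bot.hand_in(): hands the job in, once; it reports no verdict.
Trained networks look in the newest picture that a camera, given by its name, has taken for a name from the list of things; names that differ only in an ending like _2 or _b are one class to them, and where a whole thing is asked for, a point or a joint stands for the part that bears it (a point fixed in the world has none). Each returns a list of dicts, best first, with "p" (0 to 1); they miss things now and then, are a little off and sometimes report something else, mostly with a low value. They report only what shows in the picture. A call takes as long as a camera call. They do not tell look-alikes from the thing itself.
- cut_out(camera, target): "region" (420x560 bool, what is visible of it) and "uv" ([column, row] in pixels, amid what is visible of it).
- landmark_of(camera, target): "uv" ([column, row] in pixels: a listed point, or the origin of a listed thing).
The state is a dict: "time_s": time; "joints": joint angles; "qvel": joint speeds; "effort": joint torques, N m; "eef_pos": TCP position; "orientation": TCP orientation; "contact_force": force on the tool from outside, world axes, zero at the start; "ft_torque": the same for the moment, N m; "width": finger opening in mm.
Only numpy, scipy, OpenCV 4.12 (cv2) and the standard library are available. Lean on these libraries where they do the work, as an engineer would, in place of code of your own. Each camera call takes 0.05 s, during which the arm holds its last target.

## Working session

There is one attempt and no reset: what is moved stays moved. The work goes in short steps, Python scripts to look and compute and a shell command to move; the robot and the scene stay as the last step left them, time stands still between calls to the robot, and variables do not carry over. Pictures are saved under pics/ and viewed, and the job is handed in when it is done.

```bash
mkdir -p pics
cat > h.py <<'E'
import numpy as np, cv2
from bench import bot, optics, cut_out, landmark_of
def P(cam):
    m=optics.camera_model(cam); R,_=cv2.Rodrigues(np.array(m['rvec'],float)); return np.array(m['mtx'],float),R,np.array(m['tvec'],float).ravel()
def ray(cam,uv):
    K,R,t=P(cam); d=R.T@np.linalg.solve(K,[uv[0],uv[1],1]); return -R.T@t,d
def atz(cam,uv,z):
    c,d=ray(cam,uv); return c+d*(z-c[2])/d[2]
def proj(cam,p):
    K,R,t=P(cam); q=K@(R@np.array(p,float)+t); return q[:2]/q[2]
def tri(ua,ub):
    A=[];b=[]
    for cam,uv in(('side',ua),('top',ub)):
        c,d=ray(cam,uv); d=d/np.linalg.norm(d); M=np.eye(3)-np.outer(d,d); A.append(M);b.append(M@c)
    return np.linalg.lstsq(np.vstack(A),np.hstack(b),rcond=None)[0]
E
python3 - <<'E'
from h import *
np.set_printoptions(precision=1,suppress=True)
for c in('side','top'):
    cv2.imwrite(f'pics/{c}0.png',optics.capture(c))
    K,R,t=P(c); print(c,-R.T@t)
    for n in('fixture','stop','tube','tube_top','keeper_hinge','keeper_tip','offcut','collar','can','battery'):
        print(n,[(round(d['p'],2),np.array(d['uv'])) for d in landmark_of(c,n)[:3]])
print(bot.sense())
E
```

```text
side [  16.9  848.1 1117.4]
fixture [(0.58, array([272.7, 256.2]))]
stop [(0.83, array([240.9, 272.1])), (0.67, array([147.6, 324.8]))]
tube [(0.91, array([299.8, 202.1])), (0.89, array([344.3, 250.6])), (0.79, array([292.3, 239.7]))]
tube_top [(0.97, array([352.8, 217. ])), (0.62, array([244.7, 166.2])), (0.58, array([291. , 203.4]))]
keeper_hinge [(0.65, array([235.1, 252.3])), (0.22, array([200.8, 219.7]))]
keeper_tip [(0.82, array([224.6, 219.2])), (0.6, array([201.7, 215.1]))]
offcut [(0.57, array([295.7, 280.3]))]
collar [(0.64, array([251.5, 226.9]))]
can [(0.64, array([148.2, 321.8])), (0.39, array([297.7, 281.5]))]
battery [(0.61, array([365. , 163.3]))]
top [ 353.3    0.7 1899.9]
fixture [(0.63, array([246.1, 235.9]))]
stop [(0.59, array([213.4, 227.9]))]
tube [(0.62, array([285.4, 181.6])), (0.51, array([287.9, 282.6])), (0.46, array([270. , 236.4]))]
tube_top [(0.69, array([267.1, 232.8])), (0.64, array([317.2, 218.7])), (0.58, array([289.5, 174.3]))]
keeper_hinge [(0.88, array([226.6, 215.3])), (0.53, array([249.1, 236. ]))]
keeper_tip [(0.44, array([226.3, 197.2])), (0.28, array([395.9, 247.1]))]
offcut [(0.4, array([237.6, 265.3]))]
collar [(0.57, array([264.2, 199.7]))]
can [(0.96, array([144.4, 193.3]))]
battery [(0.84, array([395.7, 249.5]))]
{'time_s': 1.1, 'joints': array([-1.4,  0.3,  1.5, -0. ,  1.3, -0.1]), 'qvel': array([ 0.,  0., -0., -0.,  0.,  0.]), 'effort': array([ -0. , -43.4, -24.6,  -0. ,   0. ,   0. ]), 'eef_pos': array([ 180.4, -493.1,  231.3]), 'orientation': array([ 1. ,  0.2, -0. ,  0. ]), 'contact_force': array([0.1, 0.4, 0.6]), 'ft_torque': array([ 0., -0., -0.]), 'width': 85.25140425789772}
```

View pics/side0.png

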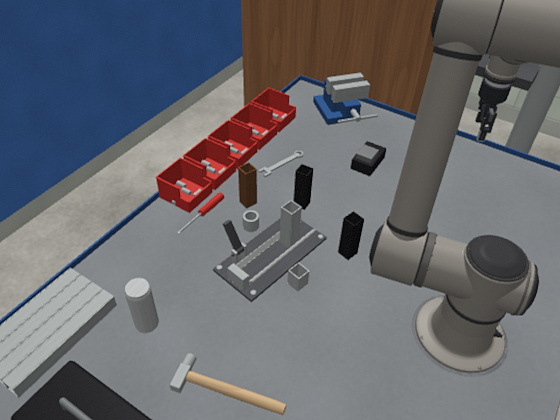

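View pics/top0.png

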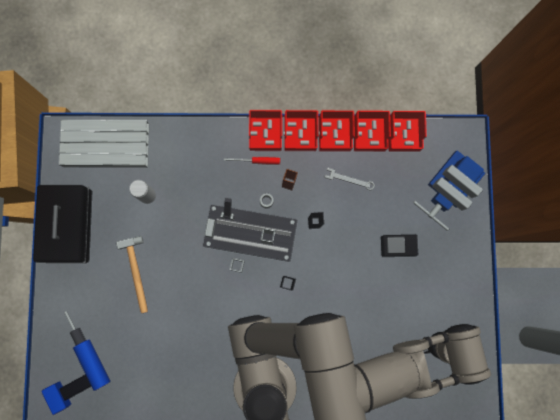

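Run:
```python
import cv2
for c,(x0,x1,y0,y1) in {'side':(190,390,130,310),'top':(190,340,150,300)}.items():
    i=cv2.imread(f'pics/{c}0.png')[y0:y1,x0:x1]
    cv2.imwrite(f'pics/{c}0z.png',cv2.resize(i,None,fx=3.9 if c=='top' else 3.3,fy=3.9 if c=='top' else 3.3,interpolation=cv2.INTER_CUBIC))
```

```text
(no output)
```

View zooms.

View pics/side0z.png

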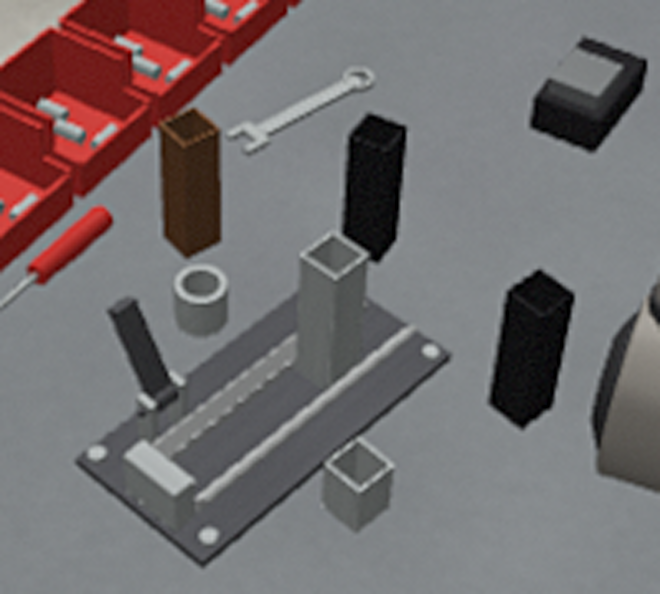

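View pics/top0z.png

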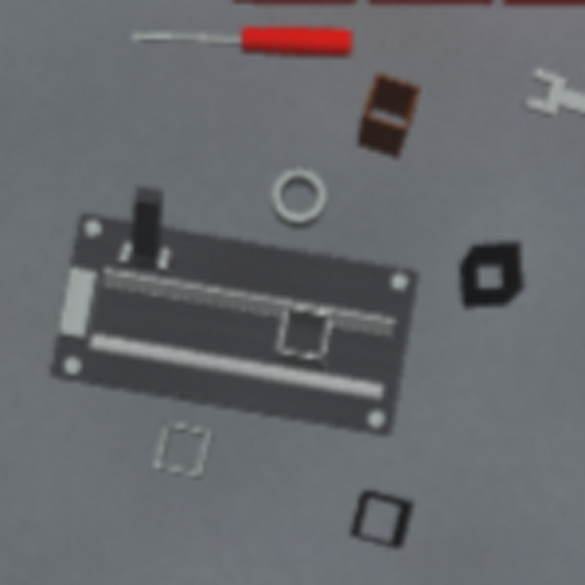

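Run:
```python
from h import *
np.set_printoptions(precision=1,suppress=True)
print('stop',tri((240.9,272.1),(213.4,227.9)))
print('hinge',tri((235.1,252.3),(226.6,215.3)))
print('tip',tri((224.6,219.2),(226.3,197.2)))
print('ttop',tri((291,203.4),(267.1,232.8)))
print('tube',tri((292.3,239.7),(270,236.4)))
print('fix',tri((272.7,256.2),(246.1,235.9)), atz('top',(249.5,232.5),10))
for c in('side','top'):
    img=cv2.imread(f'pics/{c}0.png')
    for d in cut_out(c,'fixture')[:1]:
        r=d['region'].astype(np.uint8); ys,xs=np.nonzero(r)
        print(c,d['p'],r.sum(),d['uv'],cv2.minAreaRect(np.c_[xs,ys].astype(np.float32)))
        h=cv2.convexHull(np.c_[xs,ys].astype(np.int32)); a=cv2.approxPolyDP(h,4,True)[:,0]
        print([(p,atz(c,p,10)[:2]) for p in a.astype(float)])
```

```text
stop [540.3 175.5  37.6]
hinge [586.8 131.8  43.9]
tip [629.6 123.8 142.7]
ttop [509.9 -10.4 159.6]
tube [508.7 -22.7   4.9]
fix [514.3  63.   10. ] [527.7  51.9  10. ]
side 0.95 4446 [260.1, 261.7] ((260.2746276855469, 243.15884399414062), (79.1280517578125, 108.17112731933594), 49.843997955322266)
[(array([325., 236.]), array([429.9, -86.9])), (array([251., 302.]), array([474.2, 222. ])), (array([213., 271.]), array([617.6, 197.7])), (array([227., 220.]), array([702.5,  22.7])), (array([303., 221.]), array([ 513.7, -102.3]))]
top 0.68 3661 [245.2, 231.5] ((251.0411376953125, 229.4297332763672), (89.15103912353516, 50.88459014892578), 11.888657569885254)
[(array([296., 222.]), array([ 564.9, -111.5])), (array([289., 260.]), array([431.5, -86.3])), (array([205., 244.]), array([487.2, 207. ])), (array([210., 208.]), array([614.1, 191.3])), (array([226., 199.]), array([646.3, 135.3]))]
```

```bash
cat > fit.py <<'E'
from h import *
from scipy.optimize import minimize
from scipy.ndimage import map_coordinates
np.set_printoptions(precision=2,suppress=True)
G={c:cv2.GaussianBlur(cv2.cvtColor(cv2.imread(f'pics/{c}0.png'),cv2.COLOR_BGR2GRAY).astype(float),(0,0),1.0) for c in('side','top')}
CM={c:P(c) for c in G}
def pr(c,p):
    K,R,t=CM[c]; q=(R@p.T).T+t; q=q@K.T; return q[:,:2]/q[:,2:]
def W(p,f):
    c,s=np.cos(f[2]),np.sin(f[2]); return np.c_[f[0]+c*p[:,0]-s*p[:,1],f[1]+s*p[:,0]+c*p[:,1],p[:,2]]
s=np.linspace(-.93,.93,50)
E=[(np.c_[75+0*s,155*s,10+0*s],(1,0)),(np.c_[-75+0*s,155*s,10+0*s],(-1,0)),(np.c_[75*s,155+0*s,10+0*s],(0,1)),(np.c_[75*s,-155+0*s,10+0*s],(0,-1))]
def cost(f,cams):
    tot=0
    for c in cams:
        for k,(e,n) in enumerate(E):
            n=np.array([*n,0.])
            a=pr(c,W(e+4*n,f));b=pr(c,W(e-4*n,f))
            va=map_coordinates(G[c],a.T[::-1],order=1);vb=map_coordinates(G[c],b.T[::-1],order=1)
            tot-=np.mean(np.clip(va-vb,-20,40))
    return tot
if __name__=='__main__':
    for cams in(['top'],['side'],['side','top']):
        best=min((minimize(cost,[524+a,53+b,-.17],args=(cams,),method='Nelder-Mead',options=dict(initial_simplex=np.array([[524+a,53+b,-.17],[530+a,53+b,-.17],[524+a,60+b,-.17],[524+a,53+b,-.14]]))) for a in(-5,0,5) for b in(-5,0,5)),key=lambda r:r.fun)
        print(cams,best.x,best.fun)
    f=best.x
    for n,p in dict(stop=(0,125,30),hinge=(50,85,58)).items():
        w=W(np.array([p],float),f); print(n,w,pr('side',w),pr('top',w))
    def inv(w):
        c,s=np.cos(f[2]),np.sin(f[2]); d=np.array(w)[:2]-f[:2]; return np.array([c*d[0]+s*d[1],-s*d[0]+c*d[1],w[2]])
    print('ttop',inv([509.9,-10.4,159.6]), 'tip',inv([629.6,123.8,142.7]))
    for n,uv in(('blackR',(316,219)),('blackL',(287.5,283)),('collar',(266,200)),('brown',(289,179))):
        w=atz('top',uv,140 if n!='collar' else 45); print(n,w,inv(w))
    # tube top rim in zooms
    side=[(300,255),(335,233),(369,253),(337,278)]; top=[(283,308),(332,315),(325,362),(277,354)]
    print('rim side',inv(atz('side',np.mean(side,0)/3.3+[190,130],150)),'rim top',inv(atz('top',np.mean(top,0)/3.9+[190,150],150)))
    for c in G:
        im=cv2.imread(f'pics/{c}0.png')
        for e,_ in E:
            for p in pr(c,W(e,f)): cv2.circle(im,tuple(int(v) for v in np.round(p)),0,(0,0,255),-1)
        cv2.imwrite(f'pics/{c}fit.png',cv2.resize(im[130:310,190:390],None,fx=3,fy=3,interpolation=cv2.INTER_NEAREST))
    from scipy.spatial.transform import Rotation as Ro
    st=bot.sense(); print(st['eef_pos'],Ro.from_quat(st['orientation']).as_matrix(),st['time_s'])
E
python3 fit.py
```

```text
['top'] [527.13  50.98  -0.17] -77.6519599765104
['side'] [523.02  54.98  -0.17] -112.71731873757902
['side', 'top'] [523.42  54.69  -0.17] -165.6645899839624
stop [[544.61 177.88  30.  ]] [[238.86 273.71]] [[213.02 227.07]]
hinge [[587.11 129.98  58.  ]] [[236.35 248.62]] [[226.41 213.92]]
ttop [ -2.29 -66.44 159.6 ] tip [ 92.93  86.11 142.7 ]
blackR [ 560.31 -169.49  140.  ] [  74.36 -214.68  140.  ]
blackL [352.08 -75.1  140.  ] [-146.86 -156.96  140.  ]
collar [637.61  -5.75  45.  ] [122.79 -40.2   45.  ]
brown [693.46 -81.45 140.  ] [ 190.66 -105.34  140.  ]
rim side [ -9.78 -66.02 150.  ] rim top [ -7.89 -69.05 150.  ]
[ 180.44 -493.03  231.33] [[ 0.94  0.34  0.  ]
 [ 0.34 -0.94 -0.  ]
 [ 0.    0.   -1.  ]] 1.2
```

View pics/sidefit.png

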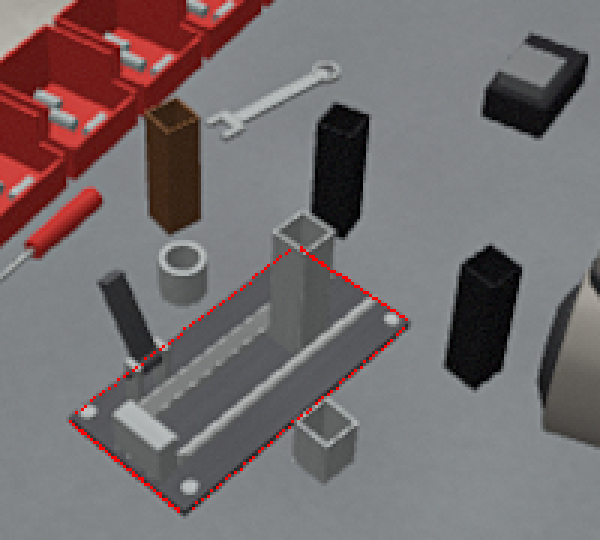

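View pics/topfit.png

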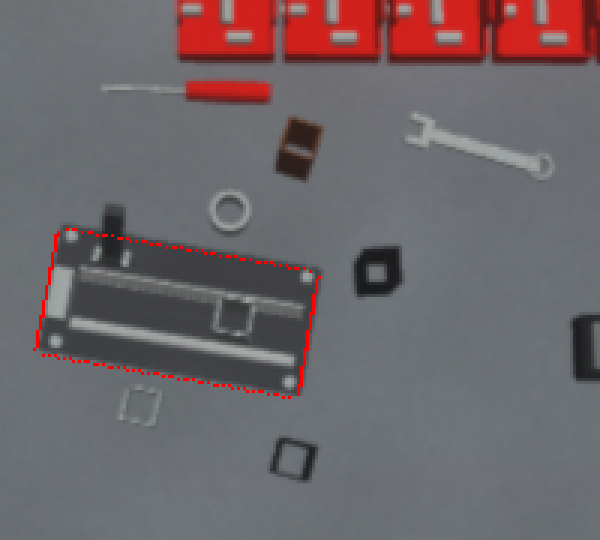

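```bash
cat > mv.py <<'E'
import sys
from h import *
from scipy.spatial.transform import Rotation as Ro
F=np.array([525,53,-0.17])
def fw(p):
    c,s=np.cos(F[2]),np.sin(F[2]); return np.array([F[0]+c*p[0]-s*p[1],F[1]+s*p[0]+c*p[1],p[2]])
def wf(w):
    c,s=np.cos(F[2]),np.sin(F[2]); d=np.array(w)[:2]-F[:2]; return np.array([c*d[0]+s*d[1],-s*d[0]+c*d[1],w[2]])
Rg=Ro.from_matrix(np.c_[[np.cos(F[2]),np.sin(F[2]),0],[np.sin(F[2]),-np.cos(F[2]),0],[0,0,-1]])
def rows(pts):
    st=bot.sense(); R=Ro.from_quat(st['orientation'])
    for p in pts:
        d=R.inv().apply(fw(p)-st['eef_pos'])/400; r=(R.inv()*Rg).as_rotvec()/(2*np.pi)
        print(p,np.round(d,4),np.round(r,4))
if __name__=='__main__':
    st=bot.sense(); print('t',st['time_s'],'fix',np.round(wf(st['eef_pos']),1),'F',np.round(st['contact_force'],1),'w',round(st['width'],1))
    rows(eval(sys.argv[1]) if len(sys.argv)>1 else [])
E
python3 mv.py '[(0,-127,231),(0,-127,137)]'
```

```text
t 1.2 fix [-247.2 -596.5  231.3] F [0.2 0.4 0.8] w 85.5
(0, -127, 231) [ 1.120e+00 -7.105e-01  8.000e-04] [ 0.     -0.      0.0829]
(0, -127, 137) [ 1.12   -0.7106  0.2358] [ 0.     -0.      0.0829]
```

```bash
python3 -m inch '[0,0.8,-0.5,0,0,0,0.083,0,0.8,-0.5,0,0,0,0.083,0,0.8,-0.5,0,0,0,0.083,0,0.8,-0.5,0,0,0,0.083,0,0.8,-0.5,0,0,0,0.083,0,0.8,-0.5,0,0,0,0.083,0,0.8,-0.5,0,0,0,0.083,0,0.8,-0.5,0,0,0,0.083]' 40; python3 mv.py '[(0,-127,231),(0,-127,137)]'
```

```text
time_s: 2.2
eef_pos: [412.4, -194.9, 231.3]
orientation: [0.996, -0.084, -0.0, 0.0]
contact_force: [-0.7, 0.3, 0.3]
width: -0.4
t 2.2 fix [ -69.  -263.4  231.3] F [-0.7  0.3  0.3] w -0.4
(0, -127, 231) [ 0.173  -0.3408  0.0006] [0.0001 0.     0.0002]
(0, -127, 137) [ 0.173  -0.3409  0.2356] [0.0001 0.     0.0002]
```

```bash
python3 -m inch '[0,0.173,-0.341,0,0,0,0,0,0.173,-0.341,0,0,0,0,0,0.173,-0.341,0,0,0,0,0,0.173,-0.341,0.12,0,0,0,0,0.173,-0.341,0.23,0,0,0,0,0.173,-0.341,0.23,0,0,0]'
python3 - <<'E'
from h import *
for c in('side','top'): 
    i=optics.capture(c); i=i[110:310,190:390]; cv2.imwrite(f'pics/{c}1.png',cv2.resize(i,None,fx=3,fy=3,interpolation=cv2.INTER_CUBIC))
E
python3 mv.py '[(0,-100,137)]'
```

```text
time_s: 2.95
eef_pos: [501.2, -73.8, 136.7]
orientation: [0.996, -0.086, -0.004, -0.001]
contact_force: [-0.0, -0.6, 0.8]
width: 0.1
t 3.05 fix [   0.8 -128.8  140.4] F [-0.5 -0.1  1.2] w -0.1
(0, -100, 137) [-0.0023 -0.0721  0.0084] [ 0.0001 -0.0002 -0.0004]
```

View pics/side1.png

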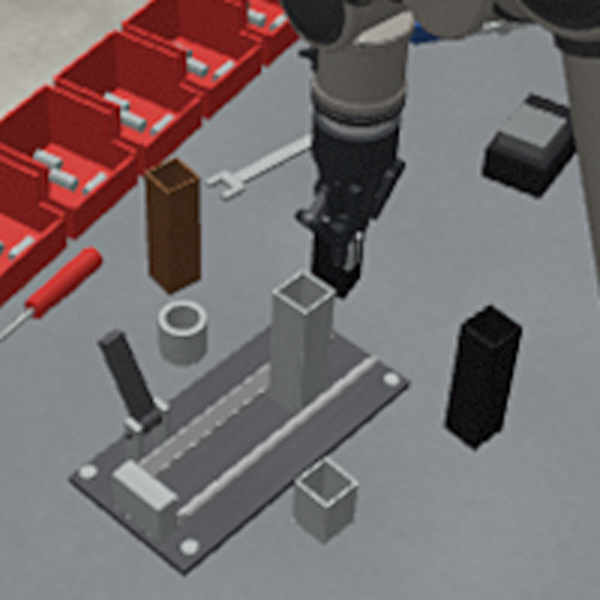

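View pics/top1.png

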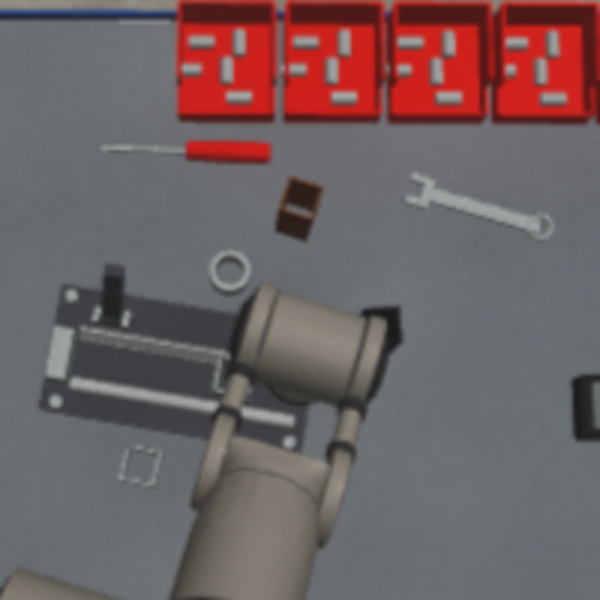

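```bash
python3 -m inch '[0,-0.002,-0.025,0.008,0,0,0,0,-0.002,-0.045,0.008,0,0,0,0,-0.002,-0.06,0.008,0,0,0,0,-0.002,-0.075,0.008,0,0,0,0,-0.002,-0.09,0.008,0,0,0]'; python3 mv.py
```

```text
time_s: 3.68
eef_pos: [509.1, -36.6, 136.2]
orientation: [0.996, -0.085, 0.0, 0.0]
contact_force: [-0.5, -1.1, 0.1]
width: 0.1
t 3.675 fix [ -0.5 -91.  136.2] F [-0.5 -1.1  0.1] w 0.1
```

```bash
python3 -m inch '[0,0,-0.012,0,0,0,0,0,0,-0.024,0,0,0,0,0,0,-0.036,0,0,0,0,0,0,-0.048,0,0,0,0]'; python3 mv.py;  python3 - <<'E'
from h import *
for c in('side',): 
    i=optics.capture(c); i=i[110:310,190:390]; cv2.imwrite(f'pics/{c}2.png',cv2.resize(i,None,fx=3,fy=3,interpolation=cv2.INTER_CUBIC))
E
```

```text
time_s: 4.18
eef_pos: [512.2, -17.8, 136.1]
orientation: [0.996, -0.085, -0.0, 0.0]
contact_force: [-0.1, 0.2, -0.4]
width: 0.0
t 4.175 fix [ -0.6 -71.9 136.1] F [-0.1  0.2 -0.4] w 0.0
```

View pics/side2.png

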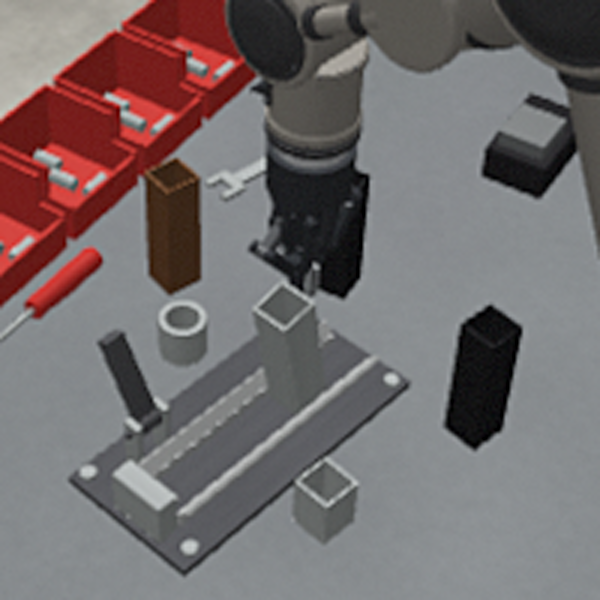

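Tube is tilting towards the stop (top rim at about zoomed (285,308)), foot in place. Continue pushing.

```bash
python3 -m inch '[0,0,-0.02,0,0,0,0,0,0,-0.04,0,0,0,0,0,0,-0.06,0,0,0,0,0,0,-0.08,0,0,0,0,0,0,-0.08,0,0,0,0,0,0,-0.08,0,0,0,0,0,0,-0.08,0,0,0,0]'; python3 mv.py;  python3 - <<'E'
from h import *
for c in('side',): 
    i=optics.capture(c); i=i[110:310,190:390]; cv2.imwrite(f'pics/{c}3.png',cv2.resize(i,None,fx=3,fy=3,interpolation=cv2.INTER_CUBIC))
E
```

```text
time_s: 5.1
eef_pos: [517.6, 13.2, 136.1]
orientation: [0.996, -0.085, 0.0, 0.0]
contact_force: [0.7, -0.3, 0.4]
width: -0.4
t 5.1 fix [ -0.6 -40.4 136.1] F [ 0.7 -0.3  0.4] w -0.4
```

View pics/side3.png

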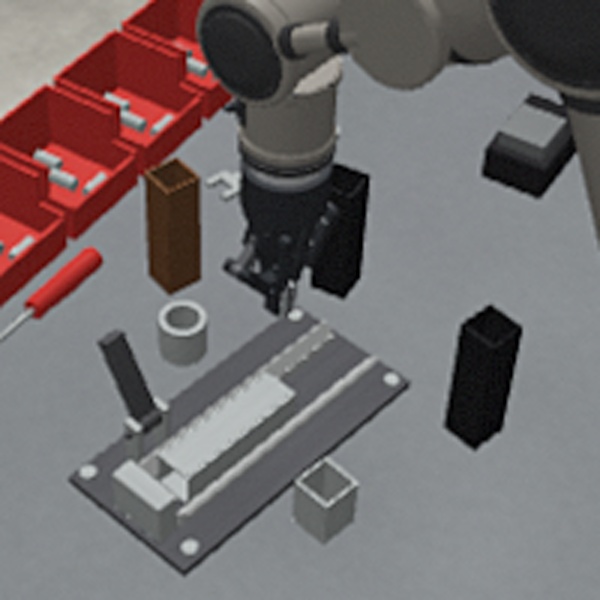

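```bash
python3 -m inch '[0,0.001,0.15,0,0,0,0,0,0.001,0.15,0.1,0,0,0,0,0.001,0.15,0.2,0,0,0,0,0.001,0.15,0.27,0,0,0,0,0.001,0.15,0.27,0,0,0,0,0.001,0.15,0.27,0,0,0]'; python3 mv.py;  python3 - <<'E'
from h import *
for c in('side','top'): 
    i=optics.capture(c); cv2.imwrite(f'pics/{c}4f.png',i); i=i[110:310,190:390]; cv2.imwrite(f'pics/{c}4.png',cv2.resize(i,None,fx=3,fy=3,interpolation=cv2.INTER_CUBIC))
from mv import wf
print([(round(d['p'],2),d['uv'],wf(atz('side',d['uv'],30))) for d in landmark_of('side','tube')+landmark_of('side','tube_top')])
E
```

```text
time_s: 5.9
eef_pos: [508.6, -46.0, 29.1]
orientation: [0.996, -0.085, 0.001, 0.0]
contact_force: [-0.3, -0.1, 0.2]
width: 0.2
t 5.9 fix [   0.5 -100.3   29.1] F [-0.3 -0.1  0.2] w 0.2
[(0.91, [284.6, 242.9], array([-15.45603683, -38.89069895,  30.        ])), (0.81, [346.6, 253.4], array([-164.07237953, -129.83942796,   30.        ])), (0.67, [246.5, 201.4], array([180.36656124, -82.15336588,  30.        ])), (0.92, [248.5, 272.0], array([-16.06556172, 104.5210641 ,  30.        ])), (0.83, [352.8, 218.5], array([ -94.95717892, -249.91877555,   30.        ])), (0.56, [246.2, 167.8], array([ 292.99152856, -192.10339603,   30.        ])), (0.24, [250.6, 226.9], array([ 96.40817787, -15.81104847,  30.        ]))]
```

View pics/side4.png

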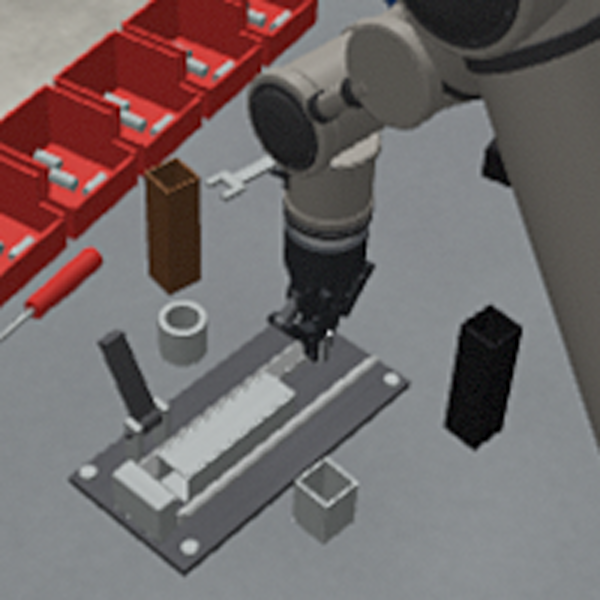

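Run:
```python
from mv import *
for c,off in(('side',(190,110)),('top',(190,110))):
    im=cv2.resize(cv2.imread(f'pics/{c}4f.png')[110:310,190:390],None,fx=4,fy=4,interpolation=cv2.INTER_CUBIC)
    def L(a,b,col):
        q=[tuple(int(v) for v in ((proj(c,fw(p))-off)*4+1.5)) for p in(a,b)]; cv2.line(im,q[0],q[1],col,1)
    for x,z in((22.5,10),(-22.5,10),(37,34),(-37,34)): L((x,-141,z),(x,125,z),(0,0,255) if z==10 else (0,255,255))
    L((-30,125,58),(30,125,58),(0,255,0)); L((-30,149,58),(30,149,58),(0,255,0)); L((50,64,58),(50,106,58),(255,0,0))
    st=bot.sense(); q=(proj(c,st['eef_pos'])-off)*4+1.5; cv2.circle(im,tuple(int(v) for v in q),3,(255,0,255),-1)
    cv2.imwrite(f'pics/{c}5.png',im[200:])
```

```text
(no output)
```

View pics/side5.png

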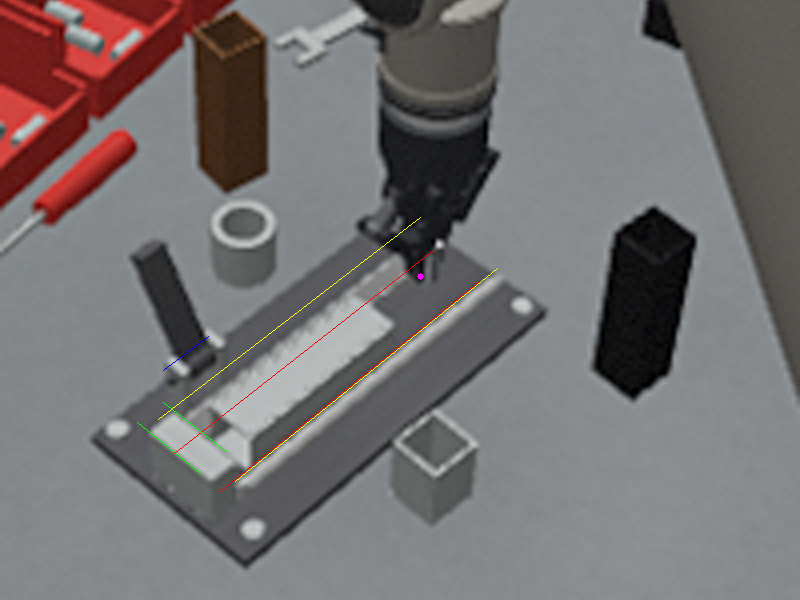

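View pics/top5.png

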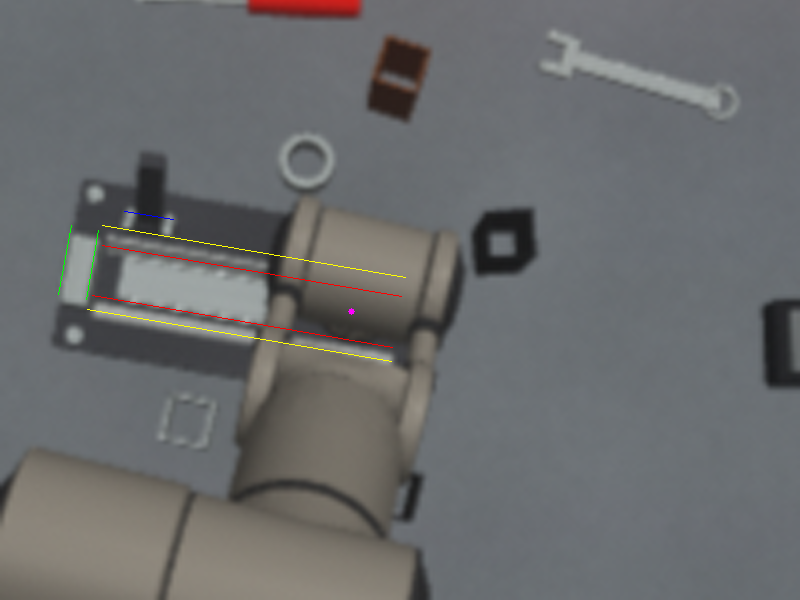

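```bash
cat > fit2.py <<'E'
import fit; from fit import *
s=np.linspace(-.85,.85,25)
o=0*s
blk=[(np.c_[30+o,137+12*s,58+o],(1,0)),(np.c_[-30+o,137+12*s,58+o],(-1,0)),(np.c_[30*s,149+o,58+o],(0,1)),(np.c_[30*s,125+o,58+o],(0,-1))]
lip=[(np.c_[-37+o,20+80*s,34+o],(-1,0))]*3+[(np.c_[37+o,-40+80*s,34+o],(1,0))]*0
def cost2(f,cams):
    tot=0
    for c in cams:
        for e,n in blk+lip:
            n=np.array([*n,0.])
            a=pr(c,W(e+4*n,f));b=pr(c,W(e-4*n,f))
            va=map_coordinates(G[c],a.T[::-1],order=1);vb=map_coordinates(G[c],b.T[::-1],order=1)
            tot-=np.mean(np.clip(vb-va,-60,100))
    return tot
for cams in(['top'],['side'],['side','top']):
    best=min((minimize(cost2,x0,args=(cams,),method='Nelder-Mead',options=dict(initial_simplex=np.array(x0)+[[0,0,0],[6,0,0],[0,6,0],[0,0,.03]])) for a in(-14,-8,-2,3) for b in(-6,0,6) for x0 in[[524+a,53+b,-.17]]),key=lambda r:r.fun)
    print(cams,best.x,best.fun)
E
python3 fit2.py
```

```text
['top'] [519.34  52.52  -0.17] -366.69482691012945
['side'] [515.02  55.3   -0.17] -415.678190351486
['side', 'top'] [516.37  54.36  -0.17] -706.2813924993127
```

```bash
sed -i 's/F=np.array(.*/F=np.array([517,54,-0.17])/' mv.py; python3 mv.py '[(0,-70,29),(0,-55,29),(0,-35,29)]'
```

```text
t 6.1 fix [  8.6 -99.9  29.3] F [ 0.1  0.5 -0.5] w -0.3
(0, -70, 29) [-0.0216 -0.0747  0.0006] [ 0.     -0.0004 -0.0001]
(0, -55, 29) [-0.0216 -0.1122  0.0006] [ 0.     -0.0004 -0.0001]
(0, -35, 29) [-0.0216 -0.1622  0.0006] [ 0.     -0.0004 -0.0001]
```

```bash
python3 -m inch '[0,-0.0215,0,0,0,0,0,0,-0.0215,-0.06,0,0,0,0,0,-0.0215,-0.09,0,0,0,0,0,-0.0215,-0.11,0,0,0,0,0,-0.0215,-0.13,0,0,0,0,0,-0.0215,-0.145,0,0,0,0]'; python3 mv.py;python3 -m inch '[0,0,-0.01,0,0,0,0,0,0,-0.02,0,0,0,0]'; python3 mv.py
```

```text
time_s: 6.85
eef_pos: [509.3, 12.8, 28.1]
orientation: [0.996, -0.085, 0.0, 0.0]
contact_force: [-0.7, -3.8, 1.4]
width: -0.0
t 6.85 fix [ -0.6 -41.9  28.1] F [-0.7 -3.8  1.4] w -0.0
time_s: 7.1
eef_pos: [510.7, 20.7, 28.1]
orientation: [0.996, -0.085, 0.0, 0.0]
contact_force: [-0.9, -2.7, 1.0]
width: 0.0
t 7.1 fix [ -0.6 -33.9  28.1] F [-0.9 -2.7  1. ] w 0.0
```

```bash
python3 -m inch '[0,0,-0.005,0,0,0,0,0,0,-0.01,0,0,0,0]'; python3 -m inch '[0,0,-0.005,0,0,0,0,0,0,-0.005,0,0,0,0]'; python3 mv.py
```

```text
time_s: 7.35
eef_pos: [511.3, 24.7, 28.1]
orientation: [0.996, -0.085, 0.0, 0.0]
contact_force: [-0.7, -2.7, 1.9]
width: -0.0
time_s: 7.6
eef_pos: [511.7, 26.9, 28.1]
orientation: [0.996, -0.085, 0.0, -0.0]
contact_force: [-0.2, -1.9, 2.5]
width: 0.0
t 7.6 fix [ -0.7 -27.6  28.1] F [-0.2 -1.9  2.5] w 0.0
```

```bash
python3 -m inch '[0,0,-0.005,0,0,0,0,0,0,-0.005,0,0,0,0]';  python3 -m inch '[0,0,-0.005,0,0,0,0,0,0,-0.005,0,0,0,0]';python3 -m inch '[0,0,-0.005,0,0,0,0,0,0,-0.005,0,0,0,0]'
python3 - <<'E'
from h import *
for c in('side','top'): 
    i=optics.capture(c); i=i[180:300,190:310]; cv2.imwrite(f'pics/{c}6.png',cv2.resize(i,None,fx=5,fy=5,interpolation=cv2.INTER_CUBIC))
E
```

```text
time_s: 7.85
eef_pos: [511.8, 27.2, 28.1]
orientation: [0.996, -0.085, -0.0, 0.001]
contact_force: [-2.2, -10.7, 1.2]
width: 0.2
time_s: 8.1
eef_pos: [512.1, 27.5, 28.1]
orientation: [0.996, -0.085, -0.0, 0.002]
contact_force: [-2.3, -20.8, 2.9]
width: 0.4
time_s: 8.35
eef_pos: [512.1, 27.7, 28.1]
orientation: [0.996, -0.085, -0.001, 0.003]
contact_force: [-5.1, -30.9, 4.2]
width: 0.2
```

View pics/side6.png

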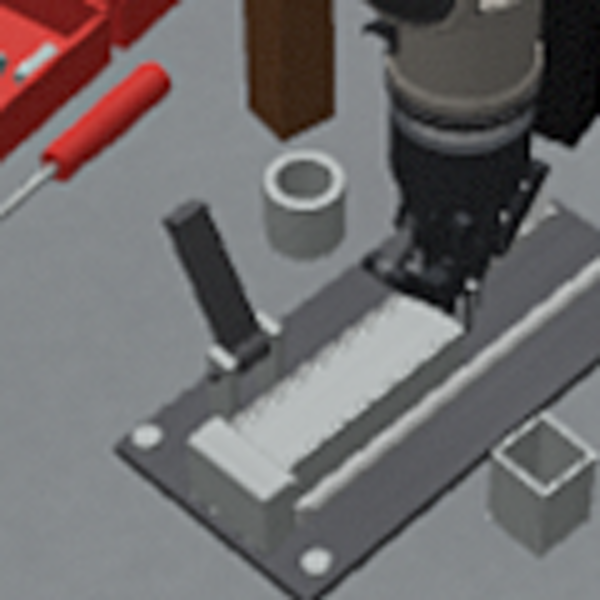

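View pics/top6.png

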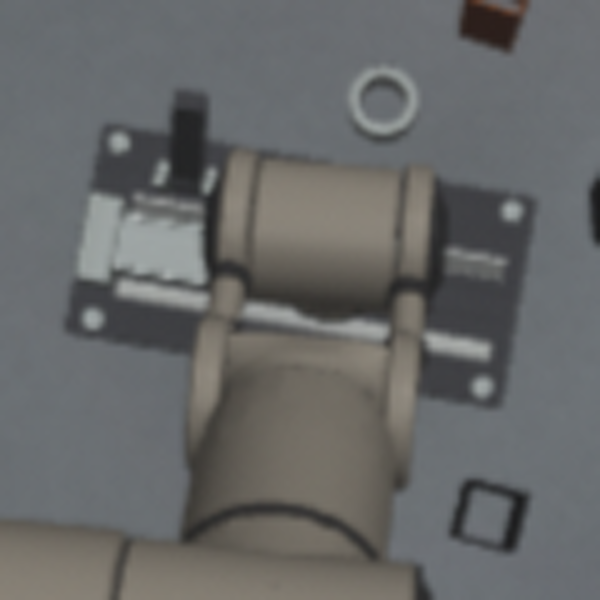

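```bash
python3 -m inch '[0,0,0.05,0,0,0,0,0,0,0.06,0,0,0,0,0,0,0.06,-0.15,0,0,0,0,0,0.06,-0.3,0,0,0,0,0,0.06,-0.45,0,0,0,0,0,0.06,-0.5,0,0,0]'; python3 mv.py '[(140,87,230),(140,87,113)]'
```

```text
time_s: 9.2
eef_pos: [510.0, 9.9, 232.1]
orientation: [0.996, -0.085, 0.003, -0.0]
contact_force: [0.0, 0.3, -1.0]
width: -0.0
t 9.2 fix [  0.5 -44.7 232.1] F [ 0.   0.3 -1. ] w -0.0
(140, 87, 230) [ 0.3487 -0.3291  0.008 ] [-0.0002 -0.0011  0.    ]
(140, 87, 113) [ 0.3467 -0.3288  0.3005] [-0.0002 -0.0011  0.    ]
```

Now a check that the tube is still seated while moving over to the keeper.

```bash
python3 -m inch '[0,0.349,-0.329,0,0,0,0,0,0.349,-0.329,0,0,0,0,0,0.349,-0.329,0,0,0,0,0,0.349,-0.329,0,0,0,0,0,0.349,-0.329,0.1,0,0,0,0,0.348,-0.329,0.2,0,0,0,0,0.348,-0.329,0.3,0,0,0,0,0.348,-0.329,0.3,0,0,0]'; python3 mv.py '[(x,87,z) for x,z in ((100,113),(69,113),(52.4,113),(36.6,108),(22.9,98.5),(12.6,85.4),(8.2,75.2),(6,68))]'
python3 - <<'E'
from h import *
from mv import wf
for c in('side','top'): 
    i=optics.capture(c); i=i[170:300,190:320]; cv2.imwrite(f'pics/{c}7.png',cv2.resize(i,None,fx=4.6,fy=4.6,interpolation=cv2.INTER_CUBIC))
    print(c,[(round(d['p'],2),d['uv'],wf(atz(c,d['uv'],30))) for d in landmark_of(c,'tube_top')+landmark_of(c,'stop')])
E
```

```text
time_s: 10.2
eef_pos: [665.2, 115.1, 104.9]
orientation: [0.996, -0.085, -0.004, 0.0]
contact_force: [0.1, 0.1, 0.2]
width: -0.0
t 10.2 fix [135.7  85.3 104.9] F [0.1 0.1 0.2] w -0.0
(100, 87, 113) [-0.0894 -0.0042 -0.0196] [ 0.0003  0.0012 -0.0001]
(69, 87, 113) [-0.1669 -0.0042 -0.019 ] [ 0.0003  0.0012 -0.0001]
(52.4, 87, 113) [-0.2084 -0.0041 -0.0187] [ 0.0003  0.0012 -0.0001]
(36.6, 87, 108) [-0.2478 -0.0041 -0.0059] [ 0.0003  0.0012 -0.0001]
(22.9, 87, 98.5) [-0.2818 -0.0041  0.0181] [ 0.0003  0.0012 -0.0001]
(12.6, 87, 85.4) [-0.3073 -0.0042  0.0511] [ 0.0003  0.0012 -0.0001]
(8.2, 87, 75.2) [-0.3181 -0.0042  0.0766] [ 0.0003  0.0012 -0.0001]
(6, 87, 68) [-0.3235 -0.0042  0.0947] [ 0.0003  0.0012 -0.0001]
side [(0.84, [242.1, 274.5], array([ -1.79479373, 122.61286223,  30.        ])), (0.82, [303.8, 169.4], array([ 161.9532295 , -316.99630466,   30.        ])), (0.66, [246.2, 166.0], array([ 307.49613284, -198.10628824,   30.        ])), (0.6, [353.5, 215.3], array([ -80.37752398, -261.64767431,   30.        ])), (0.47, [198.7, 218.4], array([237.47616544,  66.5968206 ,  30.        ])), (0.27, [369.3, 168.2], array([  13.14744881, -471.43057756,   30.        ])), (0.8, [243.2, 275.5], array([ -6.26384112, 122.91265994,  30.        ])), (0.47, [280.5, 245.1], array([ -4.70380698, -24.46178337,  30.        ]))]
top [(0.72, [318.5, 218.0], array([ 100.00078158, -229.28289605,   30.        ])), (0.56, [286.4, 282.0], array([-137.25265382, -155.53621419,   30.        ])), (0.5, [291.3, 179.0], array([ 220.05003185, -113.08348507,   30.        ])), (0.56, [138.2, 276.6], array([-204.77129264,  347.68833887,   30.        ]))]
```

View pics/side7.png

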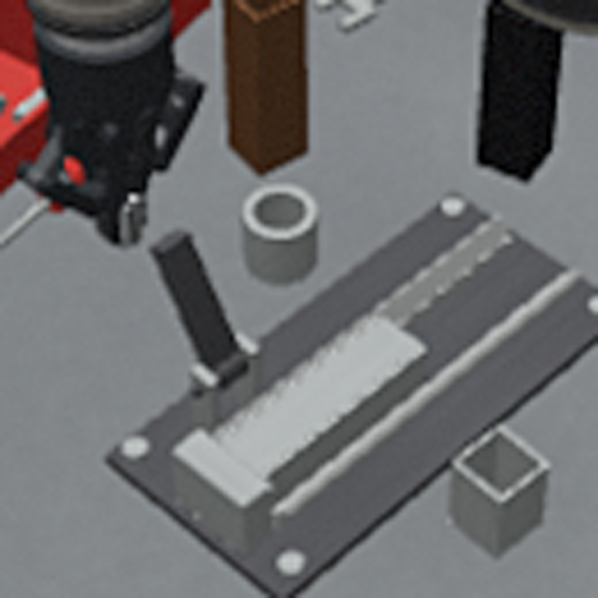

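View pics/top7.png

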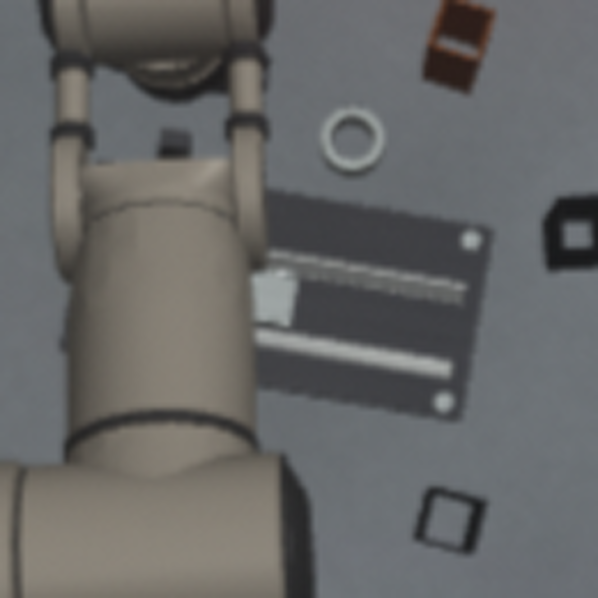

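```bash
python3 mv.py '[(x,87,z) for x,z in ((100,113),(69,113),(52.4,113),(36.6,108),(22.9,98.5),(12.6,85.4),(8.2,75.2),(6,68))]'
```

```text
t 10.5 fix [139.5  85.9 110.4] F [-0.5  1.1 -0.5] w 0.4
(100, 87, 113) [-0.0986 -0.0026 -0.0069] [-0.0001 -0.0006 -0.0001]
(69, 87, 113) [-0.1761 -0.0025 -0.0072] [-0.0001 -0.0006 -0.0001]
(52.4, 87, 113) [-0.2176 -0.0025 -0.0073] [-0.0001 -0.0006 -0.0001]
(36.6, 87, 108) [-0.2572 -0.0025  0.005 ] [-0.0001 -0.0006 -0.0001]
(22.9, 87, 98.5) [-0.2915 -0.0024  0.0287] [-0.0001 -0.0006 -0.0001]
(12.6, 87, 85.4) [-0.3174 -0.0024  0.0613] [-0.0001 -0.0006 -0.0001]
(8.2, 87, 75.2) [-0.3285 -0.0024  0.0868] [-0.0001 -0.0006 -0.0001]
(6, 87, 68) [-0.334  -0.0023  0.1048] [-0.0001 -0.0006 -0.0001]
```

Flip the arm to a little past upright first, smoothly, then look.

```bash
python3 -m inch '[0,-0.06,-0.002,-0.006,0,0,0,0,-0.1,-0.002,-0.006,0,0,0,0,-0.13,-0.002,-0.006,0,0,0,0,-0.16,-0.002,-0.006,0,0,0,0,-0.19,-0.002,-0.006,0,0,0,0,-0.218,-0.002,-0.006,0,0,0,0,-0.238,-0.002,0,0,0,0,0,-0.257,-0.002,0.005,0,0,0,0,-0.257,-0.002,0.005,0,0,0]'
python3 - <<'E'
from h import *
for c in('side',): 
    i=optics.capture(c); i=i[170:300,190:320]; cv2.imwrite(f'pics/{c}8.png',cv2.resize(i,None,fx=4.6,fy=4.6,interpolation=cv2.INTER_CUBIC))
E
python3 mv.py '[(x,87,z) for x,z in ((36.6,108),(22.9,98.5),(12.6,85.4),(8.2,75.2),(6,68))]'
```

```text
time_s: 11.62
eef_pos: [565.8, 133.4, 105.5]
orientation: [0.996, -0.085, -0.001, 0.0]
contact_force: [-0.2, 0.3, 0.1]
width: -0.1
t 11.675 fix [ 35.1  86.5 105.7] F [-0.3 -0.6  0.3] w 0.2
(36.6, 87, 108) [ 0.0036 -0.0013 -0.0058] [ 0.0001  0.0002 -0.0001]
(22.9, 87, 98.5) [-0.0306 -0.0013  0.018 ] [ 0.0001  0.0002 -0.0001]
(12.6, 87, 85.4) [-0.0563 -0.0013  0.0508] [ 0.0001  0.0002 -0.0001]
(8.2, 87, 75.2) [-0.0673 -0.0013  0.0763] [ 0.0001  0.0002 -0.0001]
(6, 87, 68) [-0.0727 -0.0013  0.0943] [ 0.0001  0.0002 -0.0001]
```

View pics/side8.png

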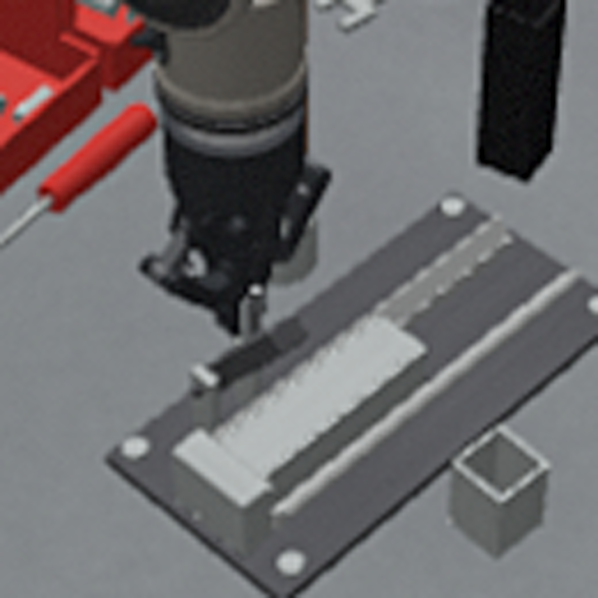

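```bash
python3 -m inch '[0,-0.016,-0.001,0.005,0,0,0,0,-0.031,-0.001,0.018,0,0,0,0,-0.045,-0.001,0.034,0,0,0,0,-0.056,-0.001,0.051,0,0,0,0,-0.067,-0.001,0.076,0,0,0,0,-0.073,-0.001,0.092,0,0,0,0,-0.073,-0.001,0.092,0,0,0,0,-0.073,-0.001,0.092,0,0,0]'; python3 mv.py
```

```text
time_s: 12.68
eef_pos: [538.3, 138.6, 69.3]
orientation: [0.996, -0.085, 0.0, 0.0]
contact_force: [-0.7, -0.3, 0.4]
width: 0.3
t 12.675 fix [ 6.7 86.9 69.3] F [-0.7 -0.3  0.4] w 0.3
```

```bash
python3 -m inch '[0,0,0,0.005,0,0,0,0,0,0,0.007,0,0,0,0,0,0,0.007,0,0,0]'; python3 -m inch '[0,0,0,0.0025,0,0,0,0,0,0,0.0025,0,0,0]';python3 -m inch '[0,0,0,0.0025,0,0,0,0,0,0,0.0025,0,0,0]'
python3 - <<'E'
from h import *
for c in('side',): 
    i=optics.capture(c); i=i[170:300,190:320]; cv2.imwrite(f'pics/{c}9.png',cv2.resize(i,None,fx=4.6,fy=4.6,interpolation=cv2.INTER_CUBIC))
E
```

```text
time_s: 13.05
eef_pos: [538.2, 138.6, 66.5]
orientation: [0.996, -0.085, 0.0, 0.0]
contact_force: [-0.1, -0.7, -0.1]
width: -0.2
time_s: 13.3
eef_pos: [538.2, 138.6, 66.0]
orientation: [0.996, -0.085, 0.0, 0.0]
contact_force: [-0.1, -0.1, 5.0]
width: -0.1
time_s: 13.55
eef_pos: [538.2, 138.6, 66.0]
orientation: [0.996, -0.085, 0.0, 0.0]
contact_force: [-3.6, -0.5, 12.7]
width: 0.1
```

View pics/side9.png

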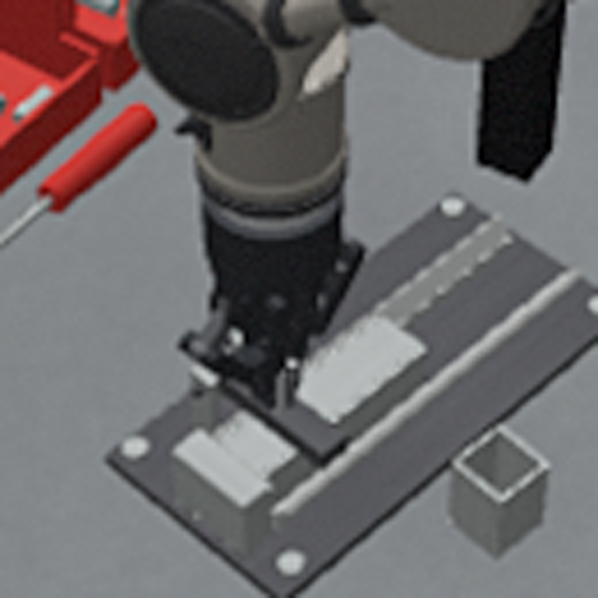

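```bash
python3 -m inch '[0,0,0,-0.02,0,0,0,0,0,0,-0.1,0,0,0,0,0,0,-0.2,0,0,0,0,0,0,-0.35,0,0,0,0,0,0,-0.45,0,0,0,0,0,0,-0.45,0,0,0]'; python3 -m inch '[0,0,0.15,0,0,0,0,0,0,0.3,0,0,0,0,0,0,0.45,0,0,0,0,0,0,0.6,0,0,0,0,0,0,0.7,0,0,0,0,0,0,0.7,0,0,0,0]'
python3 - <<'E'
from h import *
from mv import wf
for c in('side','top'): 
    I=optics.capture(c); cv2.imwrite(f'pics/{c}10f.png',I); i=I[170:300,190:320]; cv2.imwrite(f'pics/{c}10.png',cv2.resize(i,None,fx=4.6,fy=4.6,interpolation=cv2.INTER_CUBIC))
    for n,z in(('tube_top',30),('stop',30),('tube',30),('keeper_tip',58)):
        print(c,n,[(round(d['p'],2),d['uv'],np.round(wf(atz(c,d['uv'],z)),1)) for d in landmark_of(c,n)[:2]])
print(bot.sense()['contact_force'],bot.sense()['qvel'])
E
```

```text
time_s: 14.35
eef_pos: [539.8, 138.8, 248.3]
orientation: [0.996, -0.085, 0.004, -0.001]
contact_force: [-0.2, -0.2, 0.5]
width: 0.4
time_s: 15.1
eef_pos: [489.6, -139.7, 243.3]
orientation: [0.996, -0.087, -0.001, -0.0]
contact_force: [0.7, 1.1, 0.0]
width: -0.1
side tube_top [(0.98, [302.0, 165.0], array([ 180.7, -329.7,   30. ])), (0.81, [240.6, 275.9], array([ -2.3, 128.6,  30. ]))]
side stop [(0.73, [242.2, 272.1], array([  3.8, 116.8,  30. ]))]
side tube [(0.98, [247.1, 200.9], array([188.7, -84.6,  30. ])), (0.96, [300.3, 200.9], array([  73. , -197.7,   30. ]))]
side keeper_tip [(0.78, [263.7, 267.6], array([-42.1,  82.2,  58. ]))]
top tube_top [(0.69, [290.9, 176.1], array([ 230., -110.,   30.])), (0.6, [213.7, 227.9], array([  3.8, 123.9,  30. ]))]
top stop [(0.74, [215.3, 228.4], array([  3. , 118.2,  30. ])), (0.67, [396.2, 248.3], array([  41.5, -512. ,   30. ]))]
top tube [(0.89, [255.0, 233.2], array([ 10. , -20.4,  30. ])), (0.67, [284.9, 180.4], array([211.3, -91.7,  30. ]))]
top keeper_tip [(0.55, [220.8, 240.9], array([-38.2,  89. ,  58. ]))]
[-0.17588709  0.12016451  1.06752048] [-6.32224549e-03 -5.36338956e-04  9.89324170e-05  5.18167560e-04
  9.76461974e-04  4.61915279e-04]
```

View pics/side10.png

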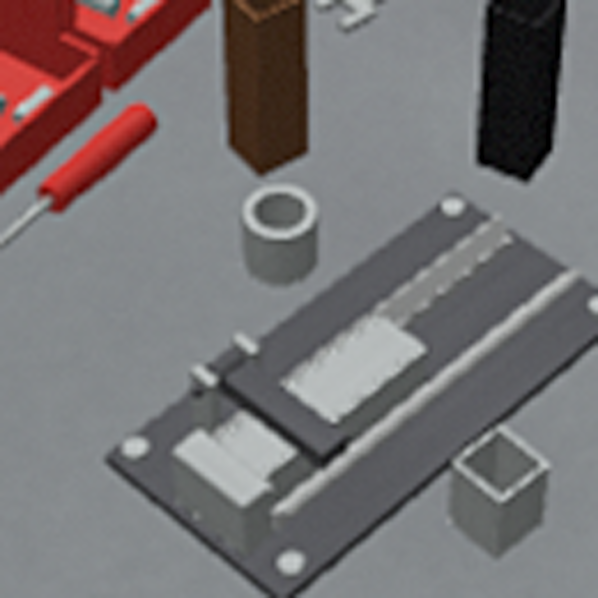

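View pics/top10.png

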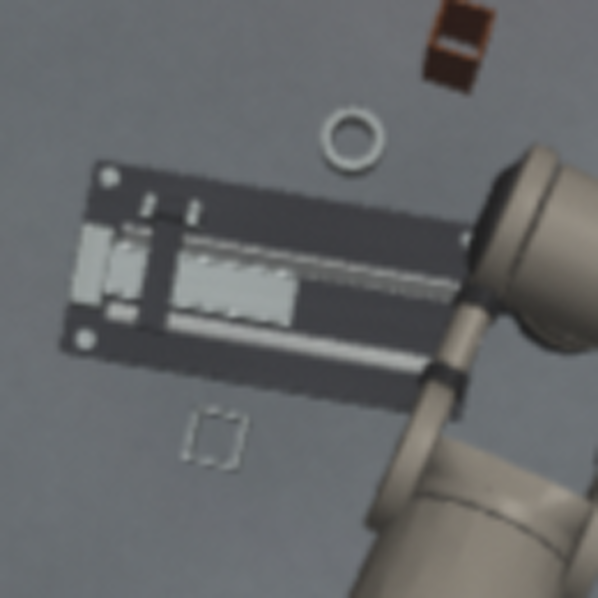

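```bash
python3 -c "
from bench import bot
print(bot.hand_in())"
```

```text
the job is handed in; nothing more can be done
None
```

I tipped the tube over towards the stop with the shut fingers and pushed it along the channel until it butted. Only then did I flip the keeper over and press it down on the tube. The job is handed in at about 15.5 s; no verdict was given.

**Tube at the stop:** The push met hard contact at the expected place, rising to 31 N with almost no further movement. Before the flip, the side camera put the tube's end at 122.6 mm and the stop at 122.9 mm in the fixture's frame. The foot end had not moved after I backed off.

**Keeper:** The press became firm, 13 N, at exactly 66.0 mm, which is the level position on the tube. The pictures show the arm lying across the tube.

**Bystanders:** I saw no movement of the offcut and collar in the close-up views. The other bystanders were not re-measured, but the robot stayed well clear of them. It ended raised and clear of everything.

**Checks that disagreed:**
- My first fixture fit, from the plate's outline, was about 8 mm off in x. I corrected it from the stop block and the channel lip before pushing the tube along.
- The two cameras still differed by about 4 mm in x and 3 mm in y.
- The last network readings scattered: tube end 129 (side) and 124 mm (top), stop 117 and 118 mm, and the tube's foot 10 mm off the centre line in the top view. So I relied on the contact forces and the pictures for the final position.

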